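Straighten a row of sample gears with the safety ruler

ROBOT

A 6-joint arm with a two-finger parallel gripper is mounted at the origin on the work surface. World frame = base frame: x ahead of the robot, y to its left, z up, the work surface at z = 0. Lengths are in m, angles in rad, forces in N, time in s.
With the tool pointing down it reaches from about 0.25 to 0.775 m from the base axis. Payload 4 kg.
Tool frame: the origin (TCP) lies between the finger pads; the fingertips stand 25 mm ahead of it and the grasp point (between the pads) lies 6 mm ahead of it (robot.tip_reach is the z of the fingertips in the tool frame, in m); z points along the fingers, y is the line along which they close (so a half turn about z gives the same grasp; the last joint's range is limited). The gripper opens to 94 mm and grips with 3 to 60 N. Pads are 16 mm wide; open, the fingers measure 119 mm over their backs; the gripper's body (75 mm by 177 mm) begins 78 mm behind the grasp point.
Start: joints at [1.234, 0.087, 1.371, -0, 1.684, -0.103], TCP at [0.127, 0.535, 0.231] pointing down, gripper open.
Joint ranges: [-3.1, 3.1], [-0.76, 2.03], [0.27, 2.55], [-1.08, 4.22], [0.17, 2.65], [-2.57, 2.57]. Speed limits (rad/s): [2.79, 2.79, 3.14, 3.14, 3.14, 3.14].

INTERFACE

Orientations are given as [roll, pitch, yaw] about the fixed x, y, z axes, in that order (R = Rz(yaw) Ry(pitch) Rx(roll)).
In Python, from bench import robot gives the robot as it stands. The module is installed in compiled form; this text tells all that it offers.
- The arm moves only by the shell command python3 -m handwheel 'ROWS'. ROWS is JSON, a list of rows, each a list of 3 entries, a list of its own where there are three numbers: the turn, a rotation vector about the world's x, y, z in units of 90 degrees (1.0 is 90 degrees), then the shift along the world's x, y, z in units of 0.05 m (1.0 is 0.05 m), then the closure, from 0 (fully open) to 1 (shut). A call has 1 to 5 rows; each row shifts and turns the commanded pose from where the row before left it; what a row does not reach is not made up. A row lasts 1/10 s, in which the tool goes at most 50 mm and 8.59 degrees, less where a joint would pass 70% of its speed; a pose out of reach is approached as far as the arm can. A call with a number of a shift or a turn outside -1 to 1 is refused whole. A call with a gripper value outside its range is refused whole. The fingers move at their own pace and stop on an object; the grip force is fixed at half the most. Time passes only in rows, so rows that do not move let the fingers close. It gives the time, the measured TCP pose, the force, the opening and the grip force at its end, in the units of the state.
- robot.get_obs(): the state, without advancing time (a new reading comes with each control period).
- robot.snapshot(name): name is "scene" or "top" or "wrist"; returns (picture, depth): 400x640x3 uint8, red, green, blue; 400x640 float32, m along the optical axis (not along the pixel's ray), 0 where there is no reading.
- robot.calibration(name): a dict with "mtx" (3x3 intrinsics, pixels), "extrinsics" (4x4, takes a point from camera to world coordinates); the wrist camera has in their place "hand_eye" (4x4, takes a point from camera to tool coordinates, whose origin is the TCP and whose axes are the flange's). Camera axes: x right, y down, z forward; pixel columns grow to the right and rows downward; lengths in m; the calibration is good to about 2 mm. A picture is of the moment at which its call begins: read the wrist's pose just before it. calibration takes no time and is no camera call.
- robot.close_job(): hands the job in; it is judged then, once.
Trained networks look in the newest picture that a camera, given by its name, has taken for a name from the list of things; names that differ only in an ending like _2 or _b are one class to them, and where a whole thing is asked for, a point or a joint stands for the part that bears it (a point fixed in the world has none). Each returns a list of dicts, best first, with "p" (0 to 1); they miss things now and then, are a little off and sometimes report something else, mostly with a low value. They report only what shows in the picture. A call takes as long as a camera call. They do not tell look-alikes from the thing itself.
- robot.boxes_of(query, camera): "bbox" ([left, top, right, bottom] in pixels, round what is visible of it).
The state is a dict: "time": time; "joint_positions": joint angles; "qvel": joint speeds; "joint_torque": joint torques, N m; "tool_pos": TCP position; "ee_rot": TCP orientation; "wrist_force": force on the tool from outside, world axes, zero at the start; "wrist_torque": the same for the moment, N m; "width": finger opening in m; "finger_force": force on a finger pad.
Only numpy, scipy, OpenCV 4.12 (cv2) and the standard library are available. Lean on these libraries where they do the work, as an engineer would, in place of code of your own. Each camera call takes 0.05 s, during which the arm holds its last target. There are 200 camera calls.

TASK

Pick up the safety ruler by its raised grip and push the three toothed gears on the desk pad with its long edge until they stand in one straight row, all three against that edge. Then let go, leaving the ruler lying flat on the pad up against the row. Move the gears with the ruler only, never with the gripper.

Things in the scene. Friction and masses are not known exactly. Their poses are not given: they have to be found in the camera images.
- ruler: aluminium ruler lying on the pad between robot and gears: flat bar 300 (its y) x 40 (x) x 10 mm, with a black upright grip rib along its middle, 16 (x) x 110 mm (y), 10 to 55 mm above the underside; 0.3 kg, balanced, same both ways round. Held by the upper rib, fingertips clear the gears. Origin: centre of the underside, z up. The scale without a rib beyond the gears is not it
- gear_a: one of three identical flat steel gears in a ragged row across the fixed desk pad (pad top at z = 0.002): toothed disc 50 mm across, 16 mm thick, about 0.2 kg, slides when pushed. Neighbours are about 85 mm apart; the letters do not follow the order in the row. Origin: centre of the underside, z up, yaw means nothing. The smooth ring and the flanged hub at the pad's ends are not gears
- gear_b: one of three identical flat steel gears in a ragged row across the fixed desk pad (pad top at z = 0.002): toothed disc 50 mm across, 16 mm thick, about 0.2 kg, slides when pushed. Neighbours are about 85 mm apart; the letters do not follow the order in the row. Origin: centre of the underside, z up, yaw means nothing. The smooth ring and the flanged hub at the pad's ends are not gears
- gear_c: one of three identical flat steel gears in a ragged row across the fixed desk pad (pad top at z = 0.002): toothed disc 50 mm across, 16 mm thick, about 0.2 kg, slides when pushed. Neighbours are about 85 mm apart; the letters do not follow the order in the row. Origin: centre of the underside, z up, yaw means nothing. The smooth ring and the flanged hub at the pad's ends are not gears
Things that resemble listed ones, but are neither listed nor needed, are in the scene too. Leave any blue or red look-alike of the gear_a alone.

How it is judged:
At the end, for the whole second after the job is handed in: All three gears lie flat on the pad along the same long edge of the ruler, each within 10 mm of touching it (gear centre 45 mm from the ruler's centre line, give or take 10 mm) and within the ruler's length; the ruler lies flat on the pad; everything is at rest (((x of gear_a in the frame of ruler between 0.035 and 0.055 m and x of gear_b in the frame of ruler between 0.035 and 0.055 m and x of gear_c in the frame of ruler between 0.035 and 0.055 m) or (x of gear_a in the frame of ruler between -0.055 and -0.035 m and x of gear_b in the frame of ruler between -0.055 and -0.035 m and x of gear_c in the frame of ruler between -0.055 and -0.035 m)) and y of gear_a in the frame of ruler between -0.155 and 0.155 m and height (world z) of each of gear_a, gear_b, gear_c, ruler below 0.012 m and angle between each of gear_a, gear_b, gear_c, ruler's own z axis and vertical below 0.17 rad and linear speed of each of gear_a, gear_b, gear_c, ruler below 0.02 m/s and y of gear_b in the frame of ruler between -0.155 and 0.155 m and y of gear_c in the frame of ruler between -0.155 and 0.155 m).
It fails at once if the gripper or arm touches a gear (over 1 N) (contact force between any of the fingers, the arm and gear_a above 1 N or contact force between any of the fingers, the arm and gear_b above 1 N or contact force between any of the fingers, the arm and gear_c above 1 N).
It also fails if it takes over 35 s, if anything falls off the work surface, if the arm or the gripper's body presses on something with over 40 N, if the wrist force passes 120 N, or if a joint passes its speed limit or range.

## Working session

There is one attempt and no reset: what is moved stays moved. The work goes in short steps, Python scripts to look and compute and a shell command to move; the robot and the scene stay as the last step left them, time stands still between calls to the robot, and variables do not carry over. Pictures are saved under pics/ and viewed, at most 10 in all, crops included, and the job is handed in when it is done.

```bash
mkdir -p pics; cat > h.py <<'E'
import numpy as np,cv2
from bench import robot
def pts(cam,d):
    c=robot.calibration(cam);K=np.array(c["mtx"]);E=np.array(c["extrinsics"])
    v,u=np.mgrid[:400,:640];z=d
    p=np.stack([(u-K[0,2])/K[0,0]*z,(v-K[1,2])/K[1,1]*z,z],-1)
    return p@E[:3,:3].T+E[:3,3]
E
python3 - <<'E'
from h import *
o=robot.get_obs();print(o)
im,d=robot.snapshot("top");cv2.imwrite("pics/top.png",im[...,::-1])
P=pts("top",d)
for q in["gear_a","ruler"]:
    for b in robot.boxes_of(q,"top"):
        l,t,r,bt=map(int,b["bbox"]);print(q,b,P[(t+bt)//2,(l+r)//2].round(3), P[t,l].round(3),P[bt-1,r-1].round(3))
E
```

```text
{'time': 0.0, 'joint_positions': array([ 1.23392024e+00,  8.79001339e-02,  1.37227007e+00, -1.21910303e-05,
        1.68358442e+00, -1.03093463e-01]), 'qvel': array([ 1.46900014e-04,  8.90057702e-04, -7.24159544e-04, -2.62496326e-05,
       -1.56871075e-03,  1.82048261e-04]), 'joint_torque': array([ 3.46288125e-04, -3.40178525e+01, -3.02430403e+01,  7.17255310e-02,
        3.29174171e-02, -1.71795073e-04]), 'tool_pos': array([0.12725005, 0.53455983, 0.22932609]), 'ee_rot': array([-3.13944092e+00, -2.10437663e-04,  2.90780844e+00]), 'wrist_force': array([ 0.1181134 ,  0.32093552, -0.57322183]), 'wrist_torque': array([-0.01366524,  0.02274754,  0.02526448]), 'finger_force': 0.0, 'width': 0.09375066602133393}
gear_a {'bbox': [336.0, 181.5, 362.2, 212.7], 'p': 0.95} [0.558 0.028 0.019] [0.588 0.051 0.004] [0.534 0.005 0.002]
gear_a {'bbox': [423.6, 190.9, 450.2, 222.6], 'p': 0.79} [ 0.543 -0.126  0.019] [ 0.574 -0.108  0.004] [ 0.518 -0.154  0.004]
gear_a {'bbox': [173.4, 219.0, 201.8, 243.4], 'p': 0.73} [0.492 0.311 0.017] [ 0.515  0.343 -0.   ] [0.474 0.292 0.   ]
gear_a {'bbox': [264.4, 221.4, 294.6, 248.5], 'p': 0.66} [0.489 0.15  0.018] [0.513 0.179 0.003] [0.468 0.126 0.002]
gear_a {'bbox': [387.2, 157.1, 414.0, 188.0], 'p': 0.65} [ 0.604 -0.064  0.017] [ 0.636 -0.044  0.002] [ 0.58  -0.09   0.002]
gear_a {'bbox': [206.2, 112.3, 234.6, 137.0], 'p': 0.58} [0.689 0.264 0.017] [ 0.718  0.296 -0.001] [ 0.672  0.243 -0.   ]
ruler {'bbox': [319.4, 238.5, 485.6, 312.9], 'p': 0.96} [ 0.423 -0.056  0.056] [0.484 0.08  0.002] [ 0.362 -0.209  0.004]
```

View pics/top.png

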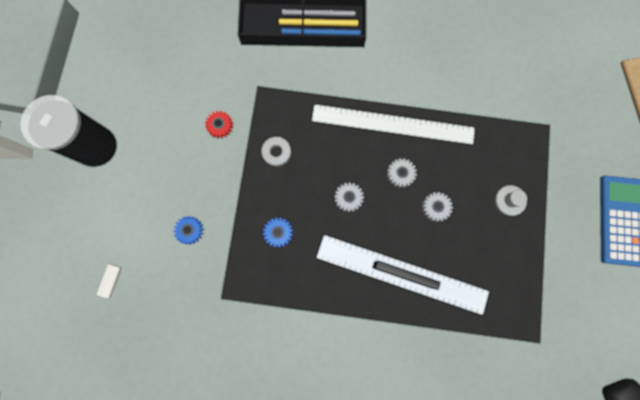

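The picture shows the grey gears at (349,196), (402,172) and (438,207), and the ribbed ruler at about (405,275). A blue gear is at (278,232), the ring at (276,151), the hub at (511,200) and the ribless scale at (393,123). Next I'll measure them precisely.

```bash
python3 - <<'E'
from h import *
im,d=robot.snapshot("top");P=pts("top",d);z=P[...,2]
def comp(u,v,lo,hi,r):
    m=((z>lo)&(z<hi)).astype(np.uint8);m[:max(v-r,0)]=0;m[v+r:]=0;m[:,:u-r]=0;m[:,u+r:]=0
    return P[m>0]
for n,(u,v) in dict(g1=(349,196),g2=(402,172),g3=(438,207),blue=(278,232),ring=(276,151),hub=(511,200)).items():
    q=comp(u,v,.012,.05,19);print(n,cv2.minEnclosingCircle(q[:,:2].astype(np.float32)),np.median(q[:,2]))
rib=comp(406,275,.035,.08,60);print("rib",cv2.minAreaRect(rib[:,:2].astype(np.float32)),np.median(rib[:,2]))
l=cv2.fitLine(rib[:,:2].astype(np.float32),cv2.DIST_L2,0,.01,.01).ravel();print(l,np.arctan2(-l[0],l[1]))
hsv=cv2.cvtColor(im,cv2.COLOR_RGB2HSV);m=((hsv[...,2]>150)).astype(np.uint8)
for box,n in(((312,228,495,320),"ruler"),((305,98,482,150),"scale")):
    k=np.zeros_like(m);a,b,c,e=box;k[b:e,a:c]=m[b:e,a:c]
    print(n,cv2.minAreaRect(P[k>0][:,:2].astype(np.float32)))
E
```

```text
g1 ((0.5570975542068481, 0.02705450728535652), 0.02534317411482334) 0.01820769464798566
g2 ((0.603518009185791, -0.06815603375434875), 0.025238368660211563) 0.018260201765963824
g3 ((0.5420750379562378, -0.13057951629161835), 0.025664106011390686) 0.01833561481525431
blue ((0.49243679642677307, 0.1525888293981552), 0.025202803313732147) 0.018173245850999775
ring ((0.6397454142570496, 0.16052792966365814), 0.0260101780295372) 0.01687135781849536
hub ((0.5563272833824158, -0.2639259696006775), 0.026834918186068535) 0.03370104823480469
rib ((0.42296814918518066, -0.06541315466165543), (0.10949555784463882, 0.016110651195049286), 72.02132415771484) 0.05679594908208607
[ 0.3074068   0.9515782   0.4229148  -0.06411926] -0.31246668
ruler ((0.37484505772590637, -0.052328407764434814), (0.30758652091026306, 0.14567655324935913), 72.36592864990234)
scale ((0.6001459956169128, -0.06921729445457458), (0.3095499873161316, 0.3236038386821747), 2.079716920852661)
```

Ruler: centre (0.423,-0.065), yaw -0.312. The row will lie at yaw 0, with the ruler centre near x 0.56. I'll move above the rib now.

```bash
python3 -m handwheel '[[[0,0,-0.07],[0.4,-0.8,0],0],[[0,0,-0.07],[0.4,-0.8,0],0],[[0,0,-0.07],[0.4,-0.8,0],0],[[0,0,-0.07],[0.4,-0.8,0],0],[[0,0,-0.07],[0.4,-0.8,0],0]]'
python3 -m handwheel '[[[0,0,-0.07],[0.4,-0.8,0],0],[[0,0,-0.07],[0.4,-0.8,0],0],[[0,0,-0.07],[0.4,-0.8,0],0],[[0,0,-0.07],[0.4,-0.8,0],0],[[0,0,-0.07],[0.4,-0.8,0],0]]'
python3 -m handwheel '[[[0,0,-0.07],[0.4,-0.8,0],0],[[0,0,-0.07],[0.4,-0.8,0],0],[[0,0,-0.07],[0.4,-0.8,0],0],[[0,0,-0.07],[0.4,-0.8,0],0],[[0,0,-0.07],[0.4,-0.8,0],0]]'
python3 -m handwheel '[[[0,0,0],[0,0,0],0],[[0,0,0],[0,0,0],0]]'
```

```text
time: 0.7
tool_pos: [0.2277, 0.3334, 0.2303]
ee_rot: [3.141, 0.0, 2.354]
wrist_force: [0.5, 0.2, 0.7]
width: 0.0939
finger_force: 0.0
time: 1.2
tool_pos: [0.3277, 0.1334, 0.2306]
ee_rot: [3.14, -0.0, 1.804]
wrist_force: [0.2, 0.9, -0.3]
width: 0.094
finger_force: 0.0
time: 1.7
tool_pos: [0.4278, -0.0668, 0.2305]
ee_rot: [3.141, -0.0, 1.253]
wrist_force: [-0.4, 1.1, 0.5]
width: 0.0941
finger_force: 0.0
time: 1.9
tool_pos: [0.4272, -0.0654, 0.2299]
ee_rot: [-3.14, -0.0, 1.257]
wrist_force: [0.4, -0.7, -0.1]
width: 0.0941
finger_force: 0.0
```

```bash
python3 -m handwheel '[[[0,0,0],[-0.08,0,-0.7],0],[[0,0,0],[0,0,-0.7],0],[[0,0,0],[0,0,-0.7],0],[[0,0,0],[0,0,-0.7],0],[[0,0,0],[0,0,-0.3],0]]'
python3 -m handwheel '[[[0,0,0],[0,0,-0.2],0],[[0,0,0],[0,0,-0.18],0],[[0,0,0],[0,0,0],0]]'
python3 -m handwheel '[[[0,0,0],[0,0,0],1],[[0,0,0],[0,0,0],1],[[0,0,0],[0,0,0],1],[[0,0,0],[0,0,0],1],[[0,0,0],[0,0,0],1]]'
python3 -m handwheel '[[[0,0,0],[0,0,0],1],[[0,0,0],[0,0,0],1],[[0,0,0],[0,0,0],1],[[0,0,0],[0,0,0],1],[[0,0,0],[0,0,0],1]]'
```

```text
time: 2.4
tool_pos: [0.4206, -0.0625, 0.0721]
ee_rot: [-3.136, -0.0, 1.262]
wrist_force: [0.1, -0.3, 0.3]
width: 0.094
finger_force: 0.0
time: 2.7
tool_pos: [0.4231, -0.0642, 0.0561]
ee_rot: [-3.141, -0.0, 1.26]
wrist_force: [-0.2, -0.2, 0.6]
width: 0.0939
finger_force: 0.0
time: 3.2
tool_pos: [0.4236, -0.0651, 0.0568]
ee_rot: [3.141, 0.0, 1.258]
wrist_force: [0.3, -0.2, -0.8]
width: 0.0575
finger_force: 0.0
time: 3.7
tool_pos: [0.4234, -0.0649, 0.0565]
ee_rot: [3.142, -0.0, 1.258]
wrist_force: [0.2, 0.3, -0.2]
width: 0.0176
finger_force: 0.5
```

```bash
python3 -m handwheel '[[[0,0,0],[0,0,0],1],[[0,0,0],[0,0,0],1],[[0,0,0],[0,0,0],1]]'
python3 -m handwheel '[[[0,0,0],[0,0,0.05],1],[[0,0,0.05],[0,0.04,0],1],[[0,0,0.05],[0,0.04,0],1],[[0,0,0.05],[0,0.04,0],1],[[0,0,0.05],[0,0.04,0],1]]'
python3 -m handwheel '[[[0,0,0],[0.2,0,0],1],[[0,0,0],[0.2,0,0],1],[[0,0,0],[0.2,0,0],1],[[0,0,0],[0.2,0,0],1],[[0,0,0],[0.1,0,0],1]]'
python3 - <<'E'
from h import *
o=robot.get_obs();print(o["tool_pos"],o["ee_rot"],o["width"],o["finger_force"],o["wrist_force"])
im,d=robot.snapshot("scene");cv2.imwrite("pics/s1.png",im[...,::-1])
im,d=robot.snapshot("top");cv2.imwrite("pics/t1.png",im[...,::-1])
E
```

```text
time: 4.0
tool_pos: [0.4232, -0.0649, 0.0564]
ee_rot: [-3.141, 0.0, 1.259]
wrist_force: [-0.3, 0.3, 1.0]
width: 0.0159
finger_force: 30.0
time: 4.5
tool_pos: [0.423, -0.0568, 0.0585]
ee_rot: [-3.141, -0.0, 1.576]
wrist_force: [-0.9, 0.5, -3.4]
width: 0.0158
finger_force: 30.0
time: 5.0
tool_pos: [0.4698, -0.057, 0.059]
ee_rot: [3.141, 0.0, 1.572]
wrist_force: [-0.5, 0.2, -2.3]
width: 0.0161
finger_force: 30.0
[ 0.4698245  -0.05704417  0.05898438] [3.14110538e+00 5.06656991e-05 1.57242642e+00] 0.016060870248555868 29.99899685382843 [-0.52213769  0.24816926 -2.32914606]
```

View pics/t1.png

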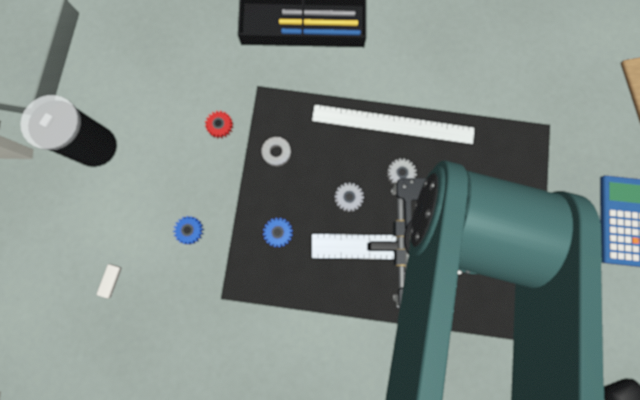

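View pics/s1.png

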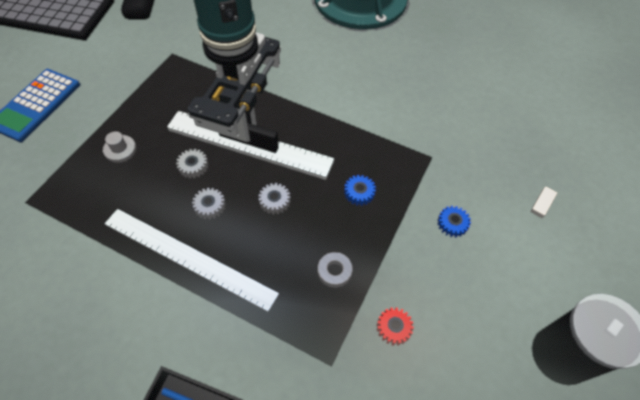

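The top view shows the ruler square to x at row 245, still clear of the gears. The scene view shows it held flat in the gripper. Now the slow push.

```bash
python3 -m handwheel '[[[0,0,0],[0.2,0,0],1],[[0,0,0],[0.2,0,0],1],[[0,0,0],[0.1,0,0],1],[[0,0,0],[0.1,0,0],1],[[0,0,0],[0.1,0,0],1]]'
python3 -m handwheel '[[[0,0,0],[0.1,0,0],1],[[0,0,0],[0.1,0,0],1],[[0,0,0],[0.1,0,0],1],[[0,0,0],[0.1,0,0],1],[[0,0,0],[0.1,0,0],1]]'
python3 -m handwheel '[[[0,0,0],[0.1,0,0],1],[[0,0,0],[0.1,0,0],1],[[0,0,0],[0.1,0,0],1],[[0,0,0],[0.1,0,0],1],[[0,0,0],[0.1,0,0],1]]'
python3 -m handwheel '[[[0,0,0],[0.1,0,0],1],[[0,0,0],[0.1,0,0],1],[[0,0,0],[0.04,0,0],1],[[0,0,0],[0,0,0],1],[[0,0,0],[0,0,0],1]]'
python3 - <<'E'
from h import *
im,d=robot.snapshot("scene");cv2.imwrite("pics/s2.png",im[...,::-1])
E
```

```text
time: 5.6
tool_pos: [0.5032, -0.0569, 0.0588]
ee_rot: [-3.14, -0.0, 1.572]
wrist_force: [-1.4, -0.3, -2.1]
width: 0.0158
finger_force: 30.0
time: 6.1
tool_pos: [0.5285, -0.0569, 0.0587]
ee_rot: [-3.141, -0.0, 1.573]
wrist_force: [-2.3, 1.0, -1.8]
width: 0.0158
finger_force: 30.0
time: 6.6
tool_pos: [0.5539, -0.0569, 0.0588]
ee_rot: [3.142, -0.0, 1.573]
wrist_force: [-1.7, -0.2, -4.4]
width: 0.016
finger_force: 30.0
time: 7.1
tool_pos: [0.5658, -0.057, 0.059]
ee_rot: [3.141, 0.0, 1.573]
wrist_force: [-1.6, -0.2, -3.8]
width: 0.0154
finger_force: 30.0
```

View pics/s2.png

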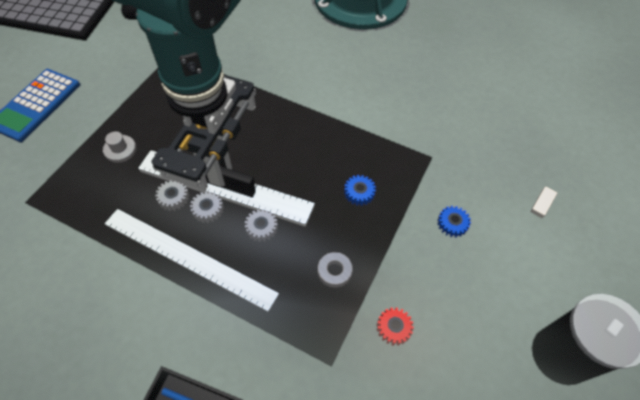

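All three gears, at (172,193), (206,205) and (261,223), touch the ruler edge. I'll lower 2 mm, release and retreat upward.

```bash
python3 -m handwheel '[[[0,0,0],[0,0,-0.025],1],[[0,0,0],[0,0,-0.025],1],[[0,0,0],[0,0,0],1],[[0,0,0],[0,0,0],0.7],[[0,0,0],[0,0,0],0.7]]'
python3 -m handwheel '[[[0,0,0],[0,0,0],0.6],[[0,0,0],[0,0,0],0.6],[[0,0,0],[0,0,0],0.6],[[0,0,0],[0,0,0],0.6],[[0,0,0],[0,0,0],0.6]]'
python3 -m handwheel '[[[0,0,0],[0,0,0.1],0.6],[[0,0,0],[0,0,0.3],0.6],[[0,0,0],[0,0,0.6],0.6],[[0,0,0],[0,0,0.8],0.6],[[0,0,0],[0,0,0.8],0.6]]'
python3 -m handwheel '[[[0,0,0],[-0.8,0,0],0.6],[[0,0,0],[-0.8,0,0],0.6],[[0,0,0],[-0.8,0,0],0.6],[[0,0,0],[-0.8,0,0],0.6],[[0,0,0],[-0.8,0,0],0.6]]'
python3 -m handwheel '[[[0,0,0],[-0.2,0.9,0],0.6],[[0,0,0],[-0.2,0.9,0],0.6],[[0,0,0],[0,0.9,0],0.6],[[0,0,0],[0,0.9,0],0.6],[[0,0,0],[0,0.9,0],0.6]]'
python3 -m handwheel '[[[0,0,0],[0,0.9,0],0.6],[[0,0,0],[0,0.9,0],0.6],[[0,0,0],[0,0,0],0.6]]'
python3 - <<'E'
from h import *
im,d=robot.snapshot("top");cv2.imwrite("pics/t2.png",im[...,::-1])
P=pts("top",d);z=P[...,2]
for b in robot.boxes_of("gear_a","top"):
    l,t,r,bt=map(int,b["bbox"]);q=P[t-2:bt+2,l-2:r+2].reshape(-1,3);q=q[(q[:,2]>.015)&(q[:,2]<.03)]
    print(b["p"],l,t,cv2.minEnclosingCircle(q[:,:2].astype(np.float32)))
s=(z>.035)&(z<.08)&(abs(P[...,0]-.565)<.05)&(abs(P[...,1]+.057)<.08)
f=P[s].astype(np.float32);print(cv2.minAreaRect(f[:,:2]),np.median(f[:,2]))
E
```

```text
time: 7.65
tool_pos: [0.5667, -0.0571, 0.0577]
ee_rot: [3.138, 0.0, 1.573]
wrist_force: [0.2, -0.7, -0.1]
width: 0.0268
finger_force: 0.0
time: 8.15
tool_pos: [0.5655, -0.0569, 0.0565]
ee_rot: [3.141, -0.0, 1.573]
wrist_force: [0.5, 0.2, 0.4]
width: 0.0374
finger_force: 0.0
time: 8.65
tool_pos: [0.5652, -0.0569, 0.1889]
ee_rot: [3.141, 0.0, 1.573]
wrist_force: [1.2, -0.1, 0.0]
width: 0.0373
finger_force: 0.0
time: 9.15
tool_pos: [0.3641, -0.0569, 0.1879]
ee_rot: [3.14, 0.001, 1.573]
wrist_force: [0.0, 0.8, 1.0]
width: 0.0374
finger_force: 0.0
time: 9.65
tool_pos: [0.3453, 0.1698, 0.1885]
ee_rot: [3.138, -0.001, 1.572]
wrist_force: [1.1, -0.9, 0.7]
width: 0.0374
finger_force: 0.0
time: 9.95
tool_pos: [0.3448, 0.2624, 0.1878]
ee_rot: [3.141, -0.003, 1.58]
wrist_force: [0.8, -0.7, -0.8]
width: 0.0379
finger_force: 0.0
0.92 336 152 ((0.6102232933044434, 0.027585215866565704), 0.025156062096357346)
0.9 176 217 ((0.49407511949539185, 0.3109372556209564), 0.025133280083537102)
0.85 206 111 ((0.6904416084289551, 0.2675573527812958), 0.02510962262749672)
0.82 424 156 ((0.6098765730857849, -0.13040584325790405), 0.02527644857764244)
0.68 384 155 ((0.6108084321022034, -0.06689848750829697), 0.02556702308356762)
0.68 264 220 ((0.4923023581504822, 0.1526346057653427), 0.025109069421887398)Traceback (most recent call last):
  File "<stdin>", line 8, in <module>
cv2.error: OpenCV(4.12.0) /io/opencv/modules/imgproc/src/convhull.cpp:143: error: (-215:Assertion failed) total >= 0 && (depth == CV_32F || depth == CV_32S) in function 'convexHull'
```

View pics/t2.png

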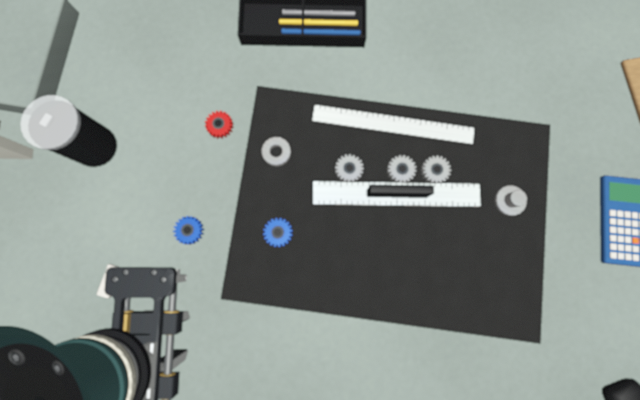

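The top view shows the gears at (349,167), (402,168) and (436,169), all against the upper edge of the flat ruler (rows 180–207). Their x is 0.610 and the ruler centre is about 0.565, so they sit about 45 mm off its centre line. The final rib check crashed on an array-layout error in my script. The picture and gear positions are enough, so I'm handing in.

```bash
python3 -c "
from bench import robot
print(robot.close_job())"
```

```text
the job is handed in; nothing more can be done
None
```

The job is handed in at about 10 s of the 35 s allowed: the last top picture shows all three gears in a straight row against the ruler's long edge, about 45 mm from its centre line, with the ruler released flat on the pad; the hand-in returned no verdict.

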